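# Index the strip bender's turret to the yellow former

### The arm

A 7-joint arm with a two-finger parallel gripper is mounted at the origin on a cart in front of the work surface, level with it; the furniture and walls round the work are solid. World frame = base frame: x ahead of the robot, y to its left, z up, the work surface at z = 0. Lengths are in m, angles in rad, forces in N, time in s.
With the tool pointing down it reaches from about 0.425 to 1.025 m from the base axis. Payload 9.4 kg.
Tool frame: the origin (TCP) lies between the finger pads; the fingertips stand 8 mm ahead of it and the grasp point (between the pads) lies 11 mm behind it; z points along the fingers, y is the line along which they close (so a half turn about z gives the same grasp; the last joint's range is limited). The gripper opens to 93 mm and grips with 3 to 60 N. Pads are 15 mm wide; open, the fingers measure 128 mm over their backs; the gripper's body (75 mm by 188 mm) begins 65 mm behind the grasp point.
Start: joints at [1.205, 0.599, -0.003, 1.599, 0.002, 0.943, -0.08], TCP at [0.206, -0.695, 0.227] pointing down, gripper open.
Joint ranges: [-2.57, 2.57], [-0.35, 1.97], [-1.29, 1.29], [0.11, 2.56], [-1.05, 4.19], [0.11, 1.86], [-2.63, 2.63]. Speed limits (rad/s): [2.22, 2.22, 3.01, 3.01, 3.14, 3.14, 3.14].

### API

Orientations are given as a unit quaternion [x, y, z, w].
In Python, from rig import readout, eyes, order gives the robot as it stands. The module is installed in compiled form; this text tells all that it offers.
- The arm moves only by the tool play_rows, never from a script. Its argument "series" is a list that holds one entry, the list of rows, each a list of 7 numbers: the shift along the tool's x, y, z in mm, then the turn, a rotation vector about the tool's x, y, z in rad, then the finger opening in mm, from 0 to 93. A call has 1 to 8 rows; each row is the pose to reach, as a shift and turn from the pose commanded when the call began, along the tool's axes at that moment; what a row does not reach only later rows make up. A row lasts 1/12 s, in which the tool goes at most 41.7 mm and 7.16 degrees, less where a joint would pass 70% of its speed; a pose out of reach is approached as far as the arm can. A call with a gripper value outside its range is refused whole. The fingers move at their own pace and stop on an object; the grip force is fixed at half the most. Time passes only in rows, so rows that repeat a pose let the fingers close. It gives the time, the measured TCP pose, the force, the opening and the grip force at its end, in the units of the state.
- readout.get_state(): the state, without advancing time (a new reading comes with each control period).
- eyes.camera(name): name is "side" or "top"; returns a dict with "image" (384x512x3 uint8, red, green, blue), "fx", "fy", "cx", "cy" (pixels), "rvec" (rotation vector, rad) and "tvec" (3), from world to camera coordinates, as OpenCV has them. Camera axes: x right, y down, z forward; pixel columns grow to the right and rows downward; lengths in m; the calibration is good to about 2 mm. A picture is of the moment at which its call begins. There is no depth.
- order.finish_job(): hands the job in; it is judged then, once.
The state is a dict: "time_s": time; "qpos": joint angles; "joint_vel": joint speeds; "joint_efforts": joint torques, N m; "eef_pos": TCP position; "tool_rot": TCP orientation; "ft_force": force on the tool from outside, world axes, zero at the start; "ft_torque": the same for the moment, N m; "width": opening from 0.0 (shut) to 1.0 (fully open); "grasp_force": force on a finger pad.
Only numpy, scipy, OpenCV 4.12 (cv2) and the standard library are available. Lean on these libraries where they do the work, as an engineer would, in place of code of your own. Each camera call takes 0.05 s, during which the arm holds its last target. There are 200 camera calls.

### The job

Set up the bench strip bender for the yellow former: push the black tabs to step the turret round until the yellow-marked former clicks in at the sliding jaw, with the jaw still drawn back, then push the jaw by its black plate up against the former. Only push, gently, with the fingers: do not grip or lift anything, touch the polished formers, or disturb the things lying around. Leave both parts at rest.

Things in the scene. Friction and masses are not known exactly. Their poses are not given: they have to be found in the camera images.
- bender: the strip bender's dark slate-grey bed, fixed: plate 210 mm wide (x), 14 mm thick, y from -105 to +310 mm. Origin: on the table surface under the turret's axis; +y points along the jaw's slide, from turret to jaw; z up. On the +x side, 107 to 165 mm from the axis, the spring roller's housing, top 35 mm above the table
- turret (a joint): turret angle, rad, counter-clockwise seen from above, endless. 0 or any whole turn = yellow former at the jaw. Six stops 1.047 rad apart: a spring roller draws the turret to the nearest stop from up to about 0.5 rad off and holds it (the tab then runs ahead of the finger); leaving a stop takes 3 to 4 N at a tab. Starts settled at any stop but the yellow one
- jaw (a joint): slide of the jaw, m. 0 = its V nose just touches the yellow former standing at the jaw; grows as the jaw is drawn back (bed +y), at most 0.078. It stays where it is left; pushing it takes about 3 N. Starts drawn back, 0.068 to 0.076, clear of the tabs; much below that its nose blocks the passing tabs
- station (a point): fixed point of the working position: 52 mm from the turret's axis toward the jaw, 32.5 mm above the table; a former is at the jaw when its axis is over it. The turret: aluminium wheel 150 mm across, top 32 mm above the table (hub 56), six upright formers on a circle of 52 mm radius; counter-clockwise from above: yellow, white, red, blue, green, black; tabs midway between
- jaw_plate (a point): top centre of the jaw's upright black push plate, 92 mm above the table; plate 44 mm wide across the slide, 9 mm thick along it, free from 51 mm above the table to its top. The jaw's grey nose reaches 104 mm from here toward the turret, is 50 mm wide, its top 86 mm above the table
- tab_0 (a point): top centre of the black push tab between the yellow and the white former, 74 mm above the table, 108 mm from the turret's axis; the tab is 20 mm long radially, 9 mm thick, and upright from its steel arm (top 37 mm above the table)
- tab_1 (a point): top centre of the black push tab between the white and the red former, 74 mm above the table, 108 mm from the turret's axis; the tab is 20 mm long radially, 9 mm thick, and upright from its steel arm (top 37 mm above the table)
- tab_2 (a point): top centre of the black push tab between the red and the blue former, 74 mm above the table, 108 mm from the turret's axis; the tab is 20 mm long radially, 9 mm thick, and upright from its steel arm (top 37 mm above the table)
- tab_3 (a point): top centre of the black push tab between the blue and the green former, 74 mm above the table, 108 mm from the turret's axis; the tab is 20 mm long radially, 9 mm thick, and upright from its steel arm (top 37 mm above the table)
- tab_4 (a point): top centre of the black push tab between the green and the black former, 74 mm above the table, 108 mm from the turret's axis; the tab is 20 mm long radially, 9 mm thick, and upright from its steel arm (top 37 mm above the table)
- tab_5 (a point): top centre of the black push tab between the black and the yellow former, 74 mm above the table, 108 mm from the turret's axis; the tab is 20 mm long radially, 9 mm thick, and upright from its steel arm (top 37 mm above the table)
- former_yellow: the yellow former: upright polished steel post, 26 mm diameter, top 86 mm above the table, with a yellow disc on top and a yellow collar 43 mm across at its foot; origin at the centre of its foot, 32.5 mm above the table; fixed to the turret
- former_white: the white former: upright polished steel post, 16 mm diameter, top 86 mm above the table, with a white disc on top and a white collar 43 mm across at its foot; origin at the centre of its foot, 32.5 mm above the table; fixed to the turret
- former_red: the red former: upright polished steel post, 36 mm diameter, top 86 mm above the table, with a red disc on top and a red collar 43 mm across at its foot; origin at the centre of its foot, 32.5 mm above the table; fixed to the turret
- former_blue: the blue former: upright polished steel post, 21 mm diameter, top 86 mm above the table, with a blue disc on top and a blue collar 43 mm across at its foot; origin at the centre of its foot, 32.5 mm above the table; fixed to the turret
- former_green: the green former: upright polished steel post, 31 mm diameter, top 86 mm above the table, with a green disc on top and a green collar 43 mm across at its foot; origin at the centre of its foot, 32.5 mm above the table; fixed to the turret
- former_black: the black former: upright polished steel post, 12 mm diameter, top 86 mm above the table, with a black disc on top and a black collar 43 mm across at its foot; origin at the centre of its foot, 32.5 mm above the table; fixed to the turret
- brass_weight: bystander, loose: knurled brass hold-down weight, 42 mm across, 56 mm tall; origin at the centre of its underside
- rivet_tin: bystander, loose: round tin with a cream lid, 70 mm across, 44 mm tall; origin at the centre of its underside
- alu_block_0: bystander, loose: aluminium set-up block, 50x70x25 mm; origin at the centre of its underside
- screwdriver_red: bystander, loose: screwdriver with a red handle, 205 mm long, lying; origin at the centre of its underside
- pliers_blue: bystander, loose: pliers with blue handles, 206 mm long, lying, 17 mm high; origin at the centre of its underside
- tape_measure: bystander, loose: yellow tape measure, 36x102x62 mm; origin at the centre of its underside
- glue_bottle: bystander, loose: small white glue bottle with a red nozzle, 35 mm across, 104 mm tall; origin at the centre of its underside

How it is judged:
On the way:
1. the yellow former stands in its stop at the jaw while the jaw is still drawn back (horizontal distance between former_yellow and station below 0.003 m and value of joint jaw above 0.05 m), for 0.2 s.
At the end, for the whole second after the job is handed in: the yellow former's axis is within 3 mm of the working position at the jaw, the jaw's V nose is within 3 mm of touching it (jaw slide below 0.003), and turret and jaw are at rest (horizontal distance between former_yellow and station below 0.003 m and value of joint jaw below 0.003 m and velocity of joint jaw between -0.005 and 0.005 m/s and velocity of joint turret between -0.05 and 0.05 rad/s).
It fails at once if a former is touched by the robot (contact force between any of the fingers, the arm and former_yellow above 1 N or contact force between any of the fingers, the arm and former_white above 1 N or contact force between any of the fingers, the arm and former_red above 1 N or contact force between any of the fingers, the arm and former_blue above 1 N or contact force between any of the fingers, the arm and former_green above 1 N or contact force between any of the fingers, the arm and former_black above 1 N).
It fails at once if a bystander is pushed more than 15 mm from its place or lifted (distance of any of brass_weight, rivet_tin, alu_block_0, screwdriver_red, pliers_blue, tape_measure, glue_bottle from where it was at the start of the episode above 0.015 m).
It fails at once if the fingers press on the bender with over 40 N (rammed or gripped) (contact force between the fingers and bender above 40 N).
It also fails if it takes over 51 s, if anything falls off the work surface, if the arm or the gripper's body presses on something with over 40 N, if the wrist force passes 120 N, or if a joint passes its speed limit or range.

## Working session

There is one attempt and no reset: what is moved stays moved. The work goes in short steps, Python scripts to look and compute and a tool call to move; the robot and the scene stay as the last step left them, time stands still between calls to the robot, and variables do not carry over. Pictures are saved under pics/ and viewed, at most 10 in all, crops included, and the job is handed in when it is done.

Besides the shell and the picture viewer there is one more tool, called after ">>>" by a JSON object that holds its "method" and its "body", one argument or row to a line. play_rows: Moves the arm, as the interface text tells. Its arguments: {"type":"object","properties":{"series":{"type":"array"}},"required":["series"]}

```bash
mkdir -p pics
python3 - <<'E'
from rig import readout, eyes
import cv2, pickle
for n in("top","side"):
    c=eyes.camera(n); pickle.dump(c,open(n+".pkl","wb"))
    cv2.imwrite(f"pics/{n}0.png",cv2.resize(c["image"][:,:,::-1],(800,600),interpolation=cv2.INTER_CUBIC))
    print(n,c["fx"],c["fy"],c["cx"],c["cy"],c["rvec"],c["tvec"])
s=readout.get_state(); print(s)
E
```

```text
top 472.6127064308854 472.6127064308854 264.6049350634657 190.02098781042943 [ 2.16365048 -2.21805591  0.07956898] [0.09547729 0.57631902 1.43850556]
side 470.79462153694845 470.79462153694845 251.28072681951443 192.12777504954144 [ 0.69977645 -2.27931109  1.50053077] [0.52021921 0.16923491 1.00003274]
{'time_s': 0.1, 'qpos': array([ 1.20525876,  0.60001023, -0.00252486,  1.60006458,  0.00179475,
        0.94284955, -0.07979632]), 'joint_vel': array([-0.00169178, -0.00053727, -0.00086489, -0.00117343, -0.00042414,
        0.00058885,  0.00065394]), 'joint_efforts': array([ 6.61345301e-03, -7.66554594e+01,  1.50208555e+00, -2.52938068e+01,
       -5.23976726e-02,  1.36066403e-02,  6.67004338e-05]), 'eef_pos': array([ 0.20636709, -0.6945739 ,  0.22586652]), 'tool_rot': array([ 9.89586347e-01,  1.43938945e-01, -1.60151153e-04, -6.45287560e-04]), 'ft_force': array([ 1.38101272, -0.99271002,  0.12523652]), 'ft_torque': array([-0.0349032 , -0.03722926,  0.03358151]), 'grasp_force': 0.0, 'width': 1.0041449967724376}
```

View pics/top0.png

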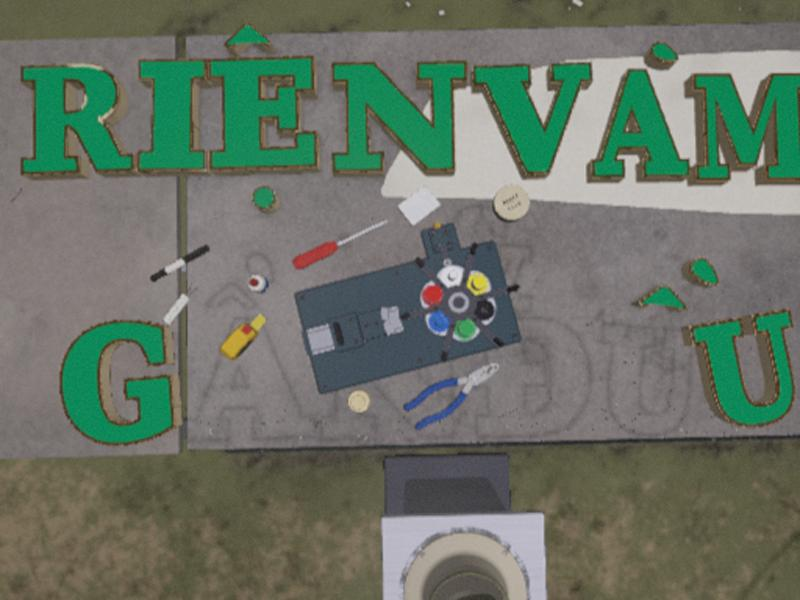

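View pics/side0.png

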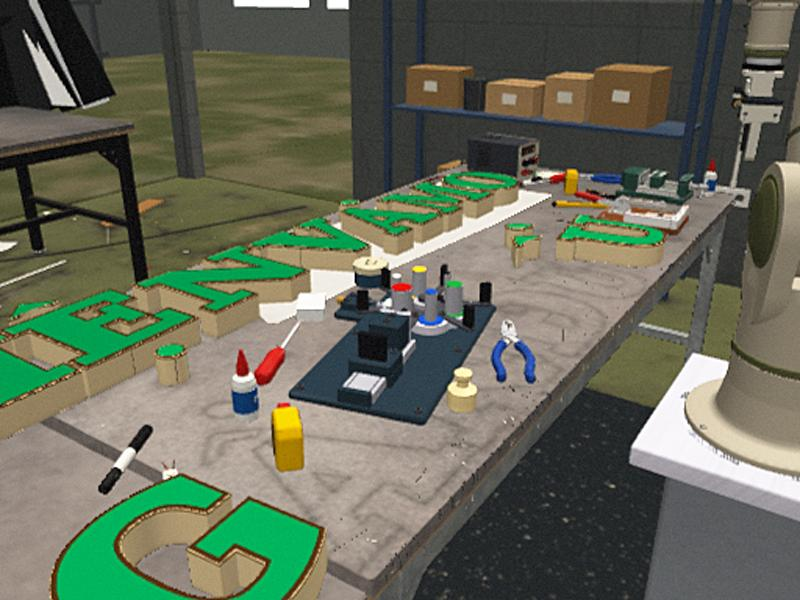

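Top view: the turret hub is near (459,303), with yellow at (479,283), red at (432,294), blue at (438,322) and the jaw plate at about (340,333). The jaw side is image left. I'll take an enlarged crop to measure more exactly.

Run:
```python
import cv2, pickle
c=pickle.load(open("top.pkl","rb"))["image"][130:260,180:345,::-1]
d=pickle.load(open("side.pkl","rb"))["image"][155:280,175:325,::-1]
a=cv2.resize(c,(0,0),fx=4.8,fy=4.8,interpolation=cv2.INTER_CUBIC)
cv2.imwrite("pics/topc.png",a[:600,:800])
cv2.imwrite("pics/sidec.png",cv2.resize(d,(0,0),fx=4.8,fy=4.8,interpolation=cv2.INTER_CUBIC))
```

```text
(no output)
```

View pics/topc.png

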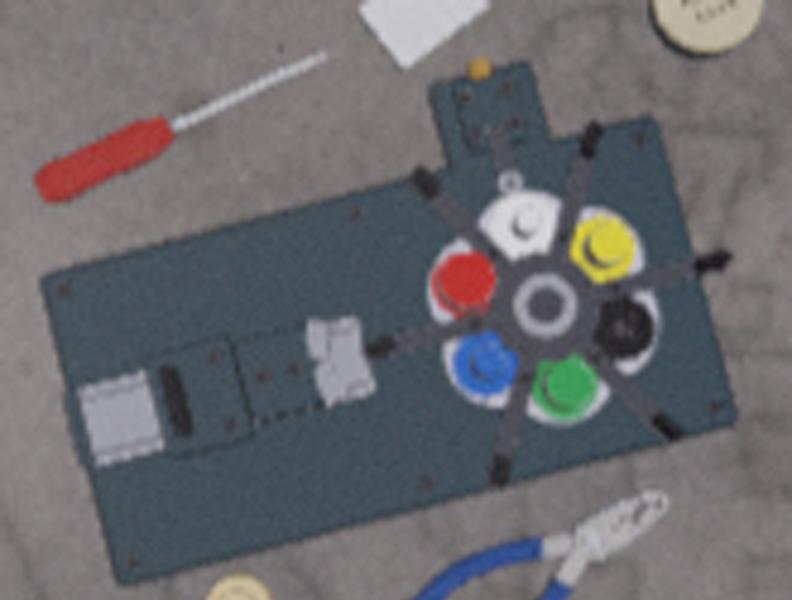

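View pics/sidec.png

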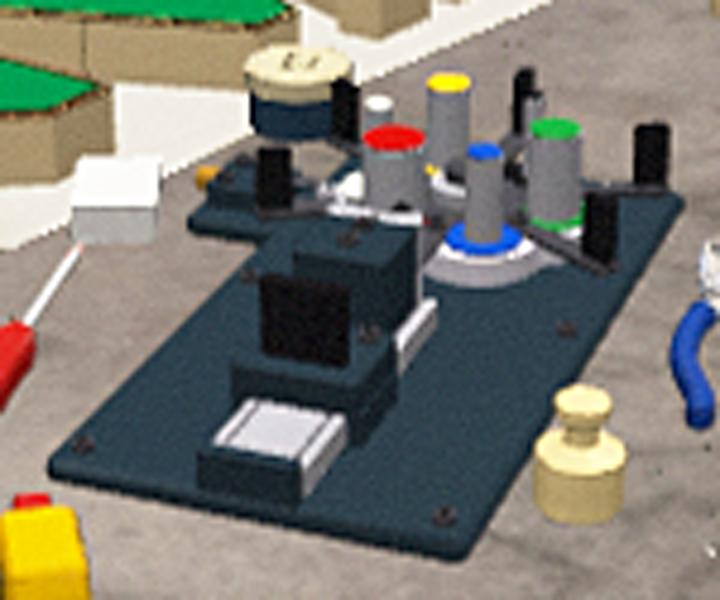

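Crop: the bed corners are at about (45,275), (122,582), (735,415) and (655,118). The red-blue tab at (378,347) seems to point straight at the jaw nose, and the jaw plate is at (176,400). I'll fit this numerically.

```bash
cat > h.py <<'E'
import numpy as np, cv2, pickle
from scipy.optimize import least_squares
def proj(c,P):
    K=np.array([[c["fx"],0,c["cx"]],[0,c["fy"],c["cy"]],[0,0,1]])
    return cv2.projectPoints(np.asarray(P,float).reshape(-1,3),np.asarray(c["rvec"]),np.asarray(c["tvec"]),K,None)[0][:,0]
def crop(xy,o,f=4.8): return np.asarray(o)+(np.asarray(xy,float)+.5)/f-.5
def bed2w(p,P):
    P=np.asarray(P,float).reshape(-1,3); R=np.array([[np.cos(p[2]),-np.sin(p[2])],[np.sin(p[2]),np.cos(p[2])]])
    return np.c_[P[:,:2]@R.T+p[:2],P[:,2]]
FORM=["yellow","white","red","blue","green","black"]
def turret(th):
    a=np.pi/2+th+np.arange(6)*np.pi/3
    f=np.c_[.052*np.cos(a),.052*np.sin(a),0*a+.086]; a=a+np.pi/6
    t=np.c_[.108*np.cos(a),.108*np.sin(a),0*a+.074]
    return f,t
E
python3 - <<'E'
from h import *
c=pickle.load(open("top.pkl","rb")); s=pickle.load(open("side.pkl","rb"))
corn=crop([[45,275],[122,582],[735,415],[655,118]],(180,130))
C=[[.105,.310,.014],[-.105,.310,.014],[-.105,-.105,.014],[.105,-.105,.014]]
fo=crop([[608,243],[527,222],[462,280],[487,360],[565,382],[627,325]],(180,130))
ta=crop([[593,135],[427,183],[378,347],[500,470],[668,428],[715,262]],(180,130)) # tab0(y-w)..tab5
jp=crop([[176,400]],(180,130))
def res(p):
    f,t=turret(p[3])
    return np.r_[(proj(c,bed2w(p,C))-corn).ravel(),(proj(c,bed2w(p,f))-fo).ravel(),(proj(c,bed2w(p,t))-ta).ravel(),(proj(c,bed2w(p,[[0,.117+.052+p[4],.092]]))-jp).ravel()]
best=min((least_squares(res,[.6,-.1,y,th,.07]) for y in(.2,-.2) for th in(-2.6,-1.5,2.6,1.5)),key=lambda r:r.cost)
print(best.x,np.degrees(best.x[2:4]),best.cost); print(best.fun.reshape(-1,2).round(1).tolist())
p=best.x; np.save("p.npy",p)
f,t=turret(p[3]); 
print("tabs w",bed2w(p,t).round(3).tolist())
print("side pred crop tabs",((proj(s,bed2w(p,t))-(175,155)+.5)*4.8).round().tolist(), ((proj(s,bed2w(p,f))-(175,155)+.5)*4.8).round().tolist())
print("plate", bed2w(p,[[0,.169+p[4],.092]]), ((proj(s,bed2w(p,[[0,.169+p[4],.092]]))-(175,155))*4.8))
E
```

```text
[ 0.56488004 -0.00403726  0.23236785  3.65595878  0.06581379] [ 13.31369737 209.47100832] 11.712461243723737
[[-2.3, -0.4], [-1.6, 1.7], [1.2, 2.0], [0.0, -1.5], [0.1, -0.1], [0.0, -0.5], [0.9, -0.3], [0.1, 0.1], [0.9, 0.4], [0.6, -0.1], [0.1, 0.1], [-0.4, -1.0], [-0.1, -0.3], [-0.0, 0.3], [0.3, 0.0], [0.2, -0.4], [-0.1, -0.2]]
tabs w [[0.668, -0.036, 0.074], [0.644, 0.069, 0.074], [0.541, 0.101, 0.074], [0.462, 0.028, 0.074], [0.486, -0.077, 0.074], [0.589, -0.109, 0.074]]
side pred crop tabs [[348.0, 82.0], [275.0, 147.0], [399.0, 209.0], [601.0, 196.0], [654.0, 125.0], [525.0, 72.0]] [[450.0, 83.0], [380.0, 103.0], [395.0, 138.0], [485.0, 151.0], [556.0, 128.0], [536.0, 95.0]]
plate [[0.51080656 0.22446564 0.092     ]] [[305.07813977 274.34247604]]
```

The fit is good: the bed axis is at (0.565,-0.004) with yaw 13.3°. The turret is at about 209.5°, so the red-blue tab faces the jaw, halfway between two nominal stops. I'll re-check that as I go. Moving in now with the fingers shut; the tool's axes already nearly match the bed's.

>>> {"method": "play_rows", "body": {
  "series": [
    [[330, -214, 0, 0, 0, 0, 0], [330, -214, 0, 0, 0, 0, 0], [330, -214, 0, 0, 0, 0, 0], [330, -214, 0, 0, 0, 0, 0], [330, -214, 0, 0, 0, 0, 0], [330, -214, 0, 0, 0, 0, 0], [330, -214, 0, 0, 0, 0, 0], [330, -214, 0, 0, 0, 0, 0]]
  ]
}}

```text
time_s: 0.77
eef_pos: [0.4237, -0.4397, 0.2264]
tool_rot: [0.99, 0.144, -0.0, -0.0]
ft_force: [0.7, -0.4, -0.1]
width: 0.478
grasp_force: 0.0
```

```bash
cat >> h.py <<'E'
def look(name):
    from rig import eyes,readout
    c=eyes.camera(name); p=np.load("p.npy"); im=c["image"]
    # colour-ring search: score turret angle using former top colours
    hsv=cv2.cvtColor(cv2.GaussianBlur(im,(3,3),0),cv2.COLOR_RGB2HSV).astype(int)
    def sc(th):
        f,_=turret(th); uv=proj(c,bed2w(p,f)).round().astype(int); s=0
        for (u,v),h in zip(uv[[0,2,3,4]],(27,0,110,70)):
            H,S,V=hsv[v,u]; d=abs(H-h); d=min(d,180-d); s+=(S>110)*max(0,1-d/15)
        return s
    a=np.radians(np.arange(0,360,1)); s=np.array([sc(t) for t in a]); m=s>=s.max()-.25
    st=readout.get_state()
    print("t",round(st["time_s"],2),"score",s.max().round(2),"theta deg",np.degrees(np.angle(np.exp(1j*a[m]).mean())).round(1)%360,"tcp bed",((st["eef_pos"][:2]-p[:2])@np.array([[np.cos(p[2]),-np.sin(p[2])],[np.sin(p[2]),np.cos(p[2])]])).round(4),st["eef_pos"].round(4),"F",st["ft_force"].round(1),"q",st["qpos"].round(2))
    return c
E
python3 - <<'E'
from h import *
look("top")
look("side")
E
```

```text
t 0.82 score 3.93 theta deg 210.5 tcp bed [-0.2287 -0.3853] [ 0.4311 -0.4316  0.2264] F [ 3.9  6.4 -0.4] q [ 0.71  0.46 -0.03  1.87  0.01  0.81 -0.59]
t 0.87 score 3.73 theta deg 207.8 tcp bed [-0.2316 -0.3877] [ 0.4288 -0.4346  0.2264] F [ 0.2 -0.  -0.6] q [ 0.72  0.46 -0.02  1.87  0.01  0.81 -0.58]
```

>>> {"method": "play_rows", "body": {
  "series": [
    [[124, -309, 0, 0, 0, 0, 0], [124, -309, 0, 0, 0, 0, 0], [124, -309, 0, 0, 0, 0, 0], [124, -309, 0, 0, 0, 0, 0], [124, -309, 0, 0, 0, 0, 0], [124, -309, 0, 0, 0, 0, 0], [124, -309, 0, 0, 0, 0, 0], [124, -309, 0, 0, 0, 0, 0]]
  ]
}}

```text
time_s: 1.53
eef_pos: [0.4534, -0.1085, 0.2266]
tool_rot: [0.99, 0.144, -0.0, 0.0]
ft_force: [0.4, 0.7, -0.2]
width: 0.005
grasp_force: 0.0
```

>>> {"method": "play_rows", "body": {
  "series": [
    [[62, -155, 0, 0, 0, 0, 0], [62, -155, 0, 0, 0, 0, 0], [62, -155, 0, 0, 0, 0, 0], [62, -155, 0, 0, 0, 0, 0], [62, -155, 0, 0, 0, 0, 0], [62, -155, 40, 0, 0, 0, 0], [62, -155, 60, 0, 0, 0, 0], [62, -155, 60, 0, 0, 0, 0]]
  ]
}}

```text
time_s: 2.2
eef_pos: [0.4671, 0.0557, 0.1635]
tool_rot: [0.99, 0.144, -0.003, 0.0]
ft_force: [0.1, 0.4, -0.0]
width: 0.004
grasp_force: 0.0
```

Run:
```python
from h import *
c=look("side"); cv2.imwrite("pics/side1.png",cv2.resize(c["image"][130:290,150:350,::-1],(750,600),interpolation=cv2.INTER_CUBIC))
look("top")
```

```text
t 2.25 score 3.73 theta deg 209.0 tcp bed [-0.0807  0.0804] [0.4679 0.0557 0.1652] F [-0.4 -0.2  0.6] q [-0.16  0.4  -0.11  2.22  0.08  0.53 -1.61]
t 2.3 score 2.93 theta deg 200.5 tcp bed [-0.0798  0.0803] [0.4688 0.0557 0.1664] F [ 0.1 -0.9  0.4] q [-0.16  0.4  -0.11  2.22  0.08  0.53 -1.61]
```

View pics/side1.png

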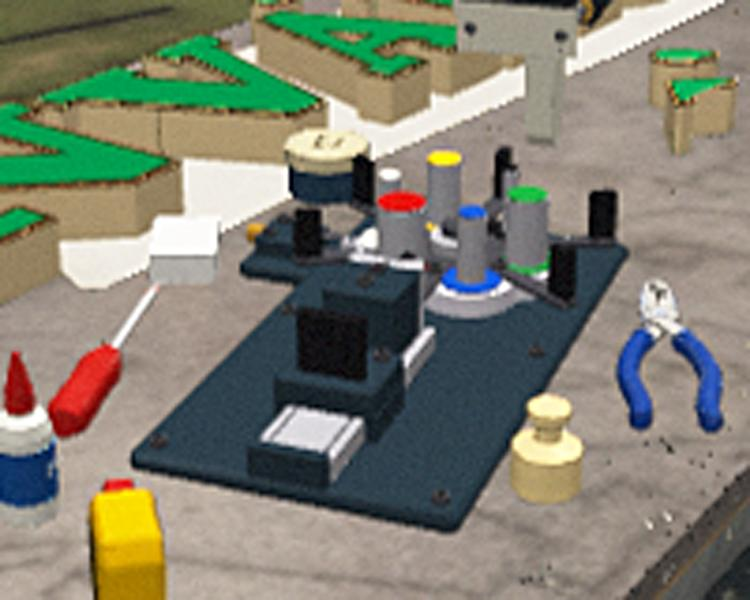

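The side view shows the closed fingers at (545,140), just above the free gap next to the blue-green tab (563,270). I'll lower beside it, with a small shift so the fingers clear the tab.

>>> {"method": "play_rows", "body": {
  "series": [
    [[8, -8, 0, 0, 0, 0, 0], [8, -8, 35, 0, 0, 0, 0], [8, -8, 70, 0, 0, 0, 0], [8, -8, 95, 0, 0, 0, 0], [8, -8, 110, 0, 0, 0, 0], [8, -8, 110, 0, 0, 0, 0]]
  ]
}}

```text
time_s: 2.8
eef_pos: [0.4747, 0.0668, 0.0552]
tool_rot: [0.99, 0.144, -0.001, 0.0]
ft_force: [-0.0, -0.1, 0.9]
width: 0.007
grasp_force: 0.0
```

Run:
```python
from h import *
look("side")
```

```text
t 2.85 score 1.93 theta deg 219.5 tcp bed [-0.0712  0.0895] [0.475  0.0667 0.0565] F [ 0.9 -0.   0.3] q [-0.22  0.6  -0.06  2.29  0.13  0.26 -1.67]
```

>>> {"method": "play_rows", "body": {
  "series": [
    [[-5, 5, 0, 0, 0, 0, 0], [-10, 11, 0, 0, 0, 0, 0], [-15, 17, 0, 0, 0, 0, 0], [-21, 23, 0, 0, 0, 0, 0]]
  ]
}}

```text
time_s: 3.18
eef_pos: [0.4612, 0.0372, 0.0578]
tool_rot: [0.99, 0.144, 0.001, 0.0]
ft_force: [-0.9, 0.5, 0.4]
width: 0.007
grasp_force: 0.0
```

Run:
```python
from h import *
look("top")
c=look("side"); cv2.imwrite("pics/side2.png",cv2.resize(c["image"][130:290,150:350,::-1],(750,600),interpolation=cv2.INTER_CUBIC))
```

```text
t 3.23 score 3.87 theta deg 228.5 tcp bed [-0.0933  0.0626] [0.4597 0.0354 0.0575] F [ 0.1 -1.3  0.3] q [-0.16  0.59 -0.06  2.33  0.15  0.23 -1.64]
t 3.28 score 2.8 theta deg 215.5 tcp bed [-0.0928  0.0633] [0.46   0.0362 0.0573] F [-0.6 -0.5  0.3] q [-0.16  0.59 -0.06  2.33  0.15  0.23 -1.64]
```

View pics/side2.png

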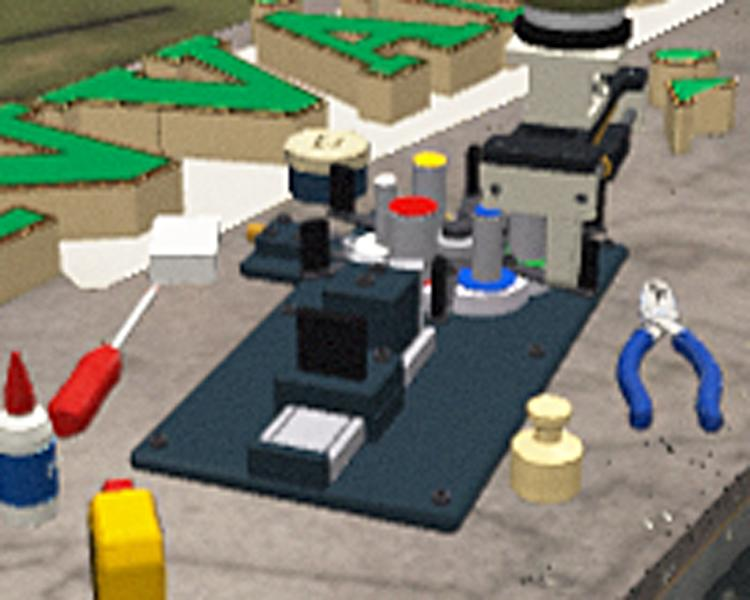

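The turret has turned: red is now at (413,205) and the red-blue tab at (438,285), clear of the jaw's front. The fingers stand behind the blue-green tab at (590,265). I'll hold for a moment and measure where it settles.

>>> {"method": "play_rows", "body": {
  "series": [
    [[0, 0, 0, 0, 0, 0, 0], [0, 0, 0, 0, 0, 0, 0], [0, 0, 0, 0, 0, 0, 0]]
  ]
}}

```text
time_s: 3.53
eef_pos: [0.4611, 0.0385, 0.0567]
tool_rot: [0.99, 0.144, 0.0, -0.0]
ft_force: [-0.2, -0.6, 0.2]
width: 0.006
grasp_force: 0.0
```

Run:
```python
from h import *
c=look("top"); cv2.imwrite("pics/top2.png",cv2.resize(c["image"][130:250,185:345,::-1],(800,600),interpolation=cv2.INTER_CUBIC))
```

```text
t 3.58 score 3.87 theta deg 232.5 tcp bed [-0.0912  0.0653] [0.4611 0.0385 0.0566] F [-0.1  0.7  0.3] q [-0.16  0.59 -0.06  2.32  0.15  0.23 -1.64]
```

View pics/top2.png

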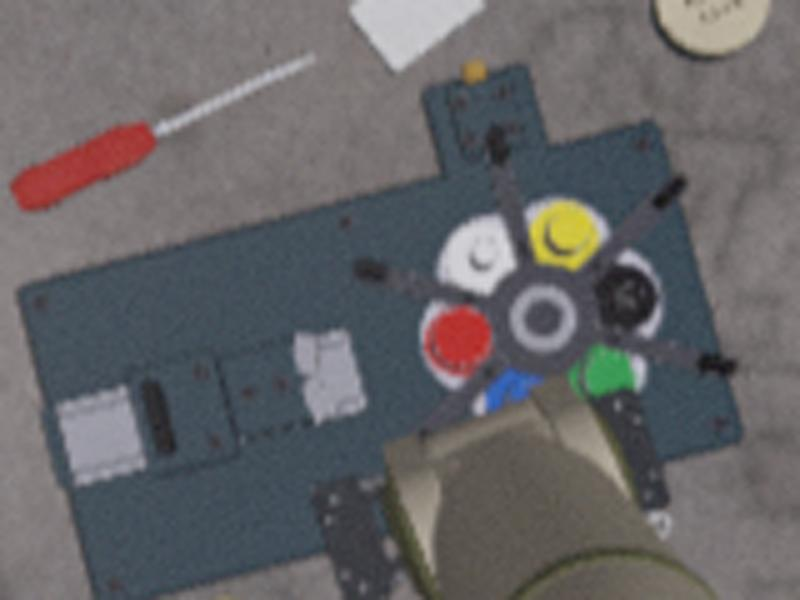

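At 3.6 s the turret sits at about 240° (tabs at (370,270) and (498,145)), which is a proper stop with green/blue/red spaced right. The start was balanced between stops. Two more counter-clockwise steps are needed, so I'm continuing to push the same tab.

>>> {"method": "play_rows", "body": {
  "series": [
    [[-8, 14, 0, 0, 0, 0, 0], [-15, 27, 0, 0, 0, 0, 0], [-19, 37, 0, 0, 0, 0, 0], [-20, 45, 0, 0, 0, 0, 0], [-20, 53, 0, 0, 0, 0, 0], [-20, 61, 0, 0, 0, 0, 0], [-20, 69, 0, 0, 0, 0, 0], [-19, 76, 0, 0, 0, 0, 0]]
  ]
}}

```text
time_s: 4.25
eef_pos: [0.465, -0.0402, 0.0565]
tool_rot: [0.99, 0.144, 0.0, -0.0]
ft_force: [-0.5, 3.3, -1.5]
width: 0.004
grasp_force: 1.3
```

>>> {"method": "play_rows", "body": {
  "series": [
    [[1, 6, 0, 0, 0, 0, 0], [3, 12, 0, 0, 0, 0, 0], [5, 18, 0, 0, 0, 0, 0], [8, 24, 0, 0, 0, 0, 0]]
  ]
}}

```text
time_s: 4.58
eef_pos: [0.4793, -0.0615, 0.0566]
tool_rot: [0.99, 0.144, 0.0, 0.0]
ft_force: [0.0, 0.2, 1.0]
width: 0.01
grasp_force: 0.2
```

Run:
```python
from h import *
c=look("top"); cv2.imwrite("pics/top3.png",cv2.resize(c["image"][130:250,185:345,::-1],(800,600),interpolation=cv2.INTER_CUBIC))
```

```text
t 4.63 score 4.0 theta deg 273.7 tcp bed [-0.0956 -0.0375] [ 0.4804 -0.0626  0.0567] F [ 1.7 -0.4 -0. ] q [ 0.08  0.6  -0.1   2.27  0.21  0.27 -1.49]
```

View pics/top3.png

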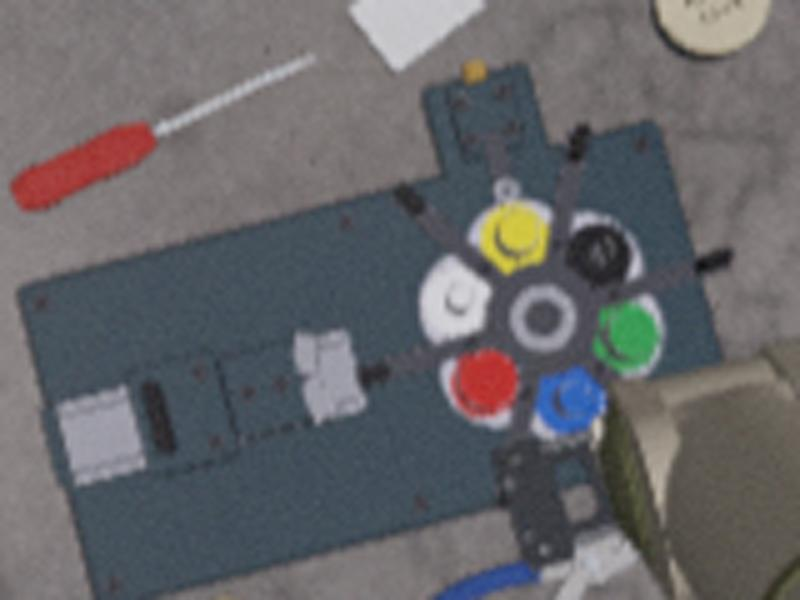

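Theta is about 273°, just past the halfway point, with the fingers still on the tab. I'll push slightly further so it snaps over.

>>> {"method": "play_rows", "body": {
  "series": [
    [[2, 4, 0, 0, 0, 0, 0], [4, 8, 0, 0, 0, 0, 0], [7, 12, 0, 0, 0, 0, 0], [9, 16, 0, 0, 0, 0, 0], [9, 16, 0, 0, 0, 0, 0], [9, 16, 0, 0, 0, 0, 0], [9, 16, 0, 0, 0, 0, 0]]
  ]
}}

```text
time_s: 5.22
eef_pos: [0.4918, -0.0734, 0.0566]
tool_rot: [0.99, 0.144, -0.0, -0.0]
ft_force: [0.1, -0.3, -0.8]
width: 0.006
grasp_force: 0.0
```

```bash
cat >> h.py <<'E'
def fine(c,g):
    """turret angle from colour blobs of the former tops (top camera)"""
    p=np.load("p.npy"); hsv=cv2.cvtColor(c["image"],cv2.COLOR_RGB2HSV).astype(int)
    hs={0:27,2:0,3:110,4:70}; out=[]
    for k,h in hs.items():
        f,_=turret(np.radians(g)); u,v=proj(c,bed2w(p,f[k]))[0]
        yy,xx=np.mgrid[:384,:512]; d=abs(hsv[...,0]-h); d=np.minimum(d,180-d)
        m=(np.hypot(xx-u,yy-v)<11)&(d<13)&(hsv[...,1]>130)&(hsv[...,2]>90)
        if m.sum()<15: continue
        out.append((k,np.array([xx[m].mean(),yy[m].mean()])))
    def r(t): 
        f,_=turret(t[0]); return np.concatenate([proj(c,bed2w(p,f[k]))[0]-o for k,o in out])
    s=least_squares(r,[np.radians(g)],loss="soft_l1"); print("fine theta",np.degrees(s.x[0]).round(1),"n",len(out),s.cost.round(1))
E
python3 - <<'E'
from h import *
c=look("top"); fine(c,275); fine(c,295)
E
```

```text
t 5.27 score 3.93 theta deg 299.9 tcp bed [-0.0872 -0.0506] [ 0.4917 -0.0734  0.0566] F [-0.2  0.8  1.3] q [ 0.11  0.61 -0.11  2.24  0.22  0.29 -1.47]
fine theta 296.0 n 4 1.3
fine theta 299.3 n 4 2.1
```

>>> {"method": "play_rows", "body": {
  "series": [
    [[0, -4, -25, 0, 0, 0, 0], [0, -4, -55, 0, 0, 0, 0], [-3, -35, -60, 0, 0, 0, 0], [-5, -70, -60, 0, 0, 0, 0], [-7, -103, -60, 0, 0, 0, 0], [-7, -103, -55, 0, 0, 0, 0], [-7, -103, -25, 0, 0, 0, 0], [-7, -103, 0, 0, 0, 0, 0]]
  ]
}}

```text
time_s: 5.93
eef_pos: [0.4566, 0.024, 0.0566]
tool_rot: [0.989, 0.145, 0.002, -0.0]
ft_force: [0.6, 0.5, -0.5]
width: 0.008
grasp_force: 0.0
```

Run:
```python
from h import *
c=look("top"); fine(c,299)
```

```text
t 5.98 score 3.93 theta deg 302.7 tcp bed [-0.1007  0.0524] [0.4548 0.0238 0.0526] F [-0.6  0.4 -3.5] q [-0.12  0.6  -0.08  2.34  0.2   0.21 -1.67]
fine theta 300.1 n 4 1.7
```

>>> {"method": "play_rows", "body": {
  "series": [
    [[-5, 14, 0, 0, 0, 0, 0], [-9, 28, 0, 0, 0, 0, 0], [-10, 36, 0, 0, 0, 0, 0], [-10, 44, 0, 0, 0, 0, 0], [-10, 52, 0, 0, 0, 0, 0], [-10, 60, 0, 0, 0, 0, 0], [-8, 67, 0, 0, 0, 0, 0], [-6, 74, 0, 0, 0, 0, 0]]
  ]
}}

```text
time_s: 6.65
eef_pos: [0.4719, -0.0501, 0.0569]
tool_rot: [0.99, 0.144, 0.0, 0.0]
ft_force: [-0.3, 2.5, 0.5]
width: 0.006
grasp_force: 0.9
```

>>> {"method": "play_rows", "body": {
  "series": [
    [[2, 6, 0, 0, 0, 0, 0], [5, 13, 0, 0, 0, 0, 0], [7, 18, 0, 0, 0, 0, 0], [10, 23, 0, 0, 0, 0, 0], [13, 27, 0, 0, 0, 0, 0], [14, 29, 0, 0, 0, 0, 0], [14, 29, 0, 0, 0, 0, 0], [14, 29, 0, 0, 0, 0, 0]]
  ]
}}

```text
time_s: 7.32
eef_pos: [0.4928, -0.0732, 0.0565]
tool_rot: [0.99, 0.144, -0.0, -0.0]
ft_force: [-0.3, 0.5, -0.7]
width: 0.006
grasp_force: 0.0
```

Run:
```python
from h import *
c=look("top"); fine(c,357)
```

```text
t 7.37 score 3.87 theta deg 2.7 tcp bed [-0.0861 -0.0505] [ 0.4927 -0.0731  0.0566] F [ 0.5  0.5 -0.1] q [ 0.12  0.61 -0.13  2.24  0.25  0.3  -1.51]
fine theta 360.8 n 4 2.5
```

Yellow is in (theta about 0°) with the jaw still back. Now lifting clear and crossing to behind the jaw's plate.

>>> {"method": "play_rows", "body": {
  "series": [
    [[0, -4, -35, 0, 0, 0, 0], [0, -4, -70, 0, 0, 0, 0], [0, -4, -75, 0, 0, 0, 0], [13, -40, -75, 0, 0, 0, 0], [26, -79, -75, 0, 0, 0, 0], [39, -118, -75, 0, 0, 0, 0], [52, -157, -75, 0, 0, 0, 0], [65, -196, -75, 0, 0, 0, 0]]
  ]
}}

```text
time_s: 8.03
eef_pos: [0.4989, 0.135, 0.1316]
tool_rot: [0.99, 0.144, 0.0, 0.0]
ft_force: [0.6, -0.3, -0.4]
width: 0.004
grasp_force: 0.0
```

>>> {"method": "play_rows", "body": {
  "series": [
    [[13, -39, 0, 0, 0, 0, 0], [26, -78, 0, 0, 0, 0, 0], [39, -121, 0, 0, 0, 0, 0], [39, -121, 0, 0, 0, 0, 0], [39, -121, 0, 0, 0, 0, 0]]
  ]
}}

```text
time_s: 8.45
eef_pos: [0.5013, 0.2639, 0.1312]
tool_rot: [0.989, 0.147, 0.0, -0.001]
ft_force: [-0.1, -0.5, 0.0]
width: 0.007
grasp_force: 0.0
```

Run:
```python
from h import *
c=look("side"); cv2.imwrite("pics/side3.png",cv2.resize(c["image"][130:290,150:350,::-1],(750,600),interpolation=cv2.INTER_CUBIC))
```

```text
t 8.5 score 3.73 theta deg 1.0 tcp bed [-0.0006  0.2726] [0.5015 0.2611 0.1312] F [ 0.  -0.7 -0.3] q [-0.47  0.54 -0.15  2.05  0.15  0.57 -2.01]
```

View pics/side3.png

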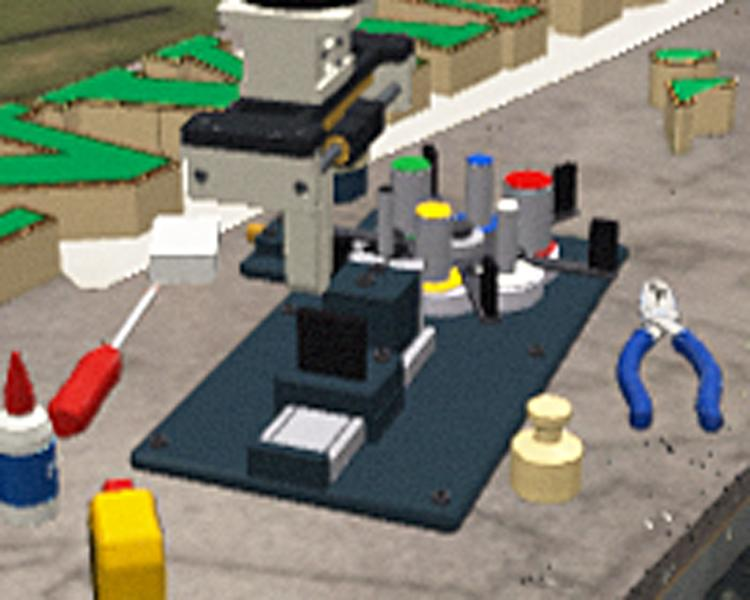

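Yellow now stands facing the jaw at (435,210). The closed fingers' tips are at (308,292), above and near the plate (330,340). I'll check the projection before lowering.

Run:
```python
from h import *
s=pickle.load(open("side.pkl","rb")); p=np.load("p.npy")
q=bed2w(p,[[0,.2726,.123],[0,.235,.092],[0,.169+.0658,.092],[0,.2726,.06]])
print(((proj(s,q)-(150,130)+.5)*3.75).round())
```

```text
[[308. 288.]
 [334. 310.]
 [334. 310.]
 [310. 385.]]
```

>>> {"method": "play_rows", "body": {
  "series": [
    [[0, 0, 30, 0, 0, 0, 0], [0, 0, 59, 0, 0, 0, 0], [0, 0, 59, 0, 0, 0, 0], [0, 6, 59, 0, 0, 0, 0], [-1, 12, 59, 0, 0, 0, 0], [-1, 17, 59, 0, 0, 0, 0], [-1, 22, 59, 0, 0, 0, 0], [-2, 28, 59, 0, 0, 0, 0]]
  ]
}}

```text
time_s: 9.17
eef_pos: [0.5092, 0.2327, 0.0739]
tool_rot: [0.99, 0.144, 0.001, -0.001]
ft_force: [-0.3, 3.3, 3.0]
width: 0.003
grasp_force: 1.5
```

>>> {"method": "play_rows", "body": {
  "series": [
    [[0, 6, 0, 0, 0, 0, 0], [-1, 12, 0, 0, 0, 0, 0], [-1, 18, 0, 0, 0, 0, 0], [-1, 24, 0, 0, 0, 0, 0], [-2, 30, 0, 0, 0, 0, 0], [-2, 36, 0, 0, 0, 0, 0], [-2, 42, 0, 0, 0, 0, 0], [-3, 46, 0, 0, 0, 0, 0]]
  ]
}}

```text
time_s: 9.83
eef_pos: [0.519, 0.1869, 0.0725]
tool_rot: [0.99, 0.144, 0.0, 0.0]
ft_force: [0.5, 3.4, 0.4]
width: 0.006
grasp_force: 1.4
```

Run:
```python
from h import *
c=look("side"); c=look("top"); fine(c,0)
```

```text
t 9.88 score 2.87 theta deg 1.0 tcp bed [-0.0009  0.1956] [0.5189 0.1861 0.0725] F [-0.2  1.2 -0.4] q [-0.35  0.62 -0.14  2.11  0.2   0.42 -1.93]
t 9.93 score 3.93 theta deg 2.4 tcp bed [-0.0012  0.1959] [0.5186 0.1863 0.0724] F [-0.3  0.5 -0.5] q [-0.35  0.62 -0.14  2.11  0.2   0.42 -1.93]
fine theta 0.2 n 4 2.0
```

>>> {"method": "play_rows", "body": {
  "series": [
    [[0, 1.5, 0, 0, 0, 0, 0], [0, 3, 0, 0, 0, 0, 0], [0, 4.5, 0, 0, 0, 0, 0], [0, 6, 0, 0, 0, 0, 0], [0, 7, 0, 0, 0, 0, 0]]
  ]
}}

```text
time_s: 10.35
eef_pos: [0.5201, 0.1811, 0.0724]
tool_rot: [0.99, 0.144, -0.001, 0.0]
ft_force: [-1.9, 2.5, -0.7]
width: 0.007
grasp_force: 1.3
```

>>> {"method": "play_rows", "body": {
  "series": [
    [[0, 1, 0, 0, 0, 0, 0], [0, 2, 0, 0, 0, 0, 0], [0, 2, 0, 0, 0, 0, 0]]
  ]
}}

```text
time_s: 10.6
eef_pos: [0.5212, 0.179, 0.0725]
tool_rot: [0.99, 0.144, -0.0, 0.0]
ft_force: [-1.3, 1.6, -0.6]
width: 0.004
grasp_force: 0.9
```

>>> {"method": "play_rows", "body": {
  "series": [
    [[0, 1, 0, 0, 0, 0, 0], [0, 2, 0, 0, 0, 0, 0], [0, 2, 0, 0, 0, 0, 0]]
  ]
}}

```text
time_s: 10.85
eef_pos: [0.5218, 0.1771, 0.0726]
tool_rot: [0.99, 0.144, -0.0, 0.0]
ft_force: [-1.6, 2.9, 0.4]
width: 0.003
grasp_force: 0.9
```

>>> {"method": "play_rows", "body": {
  "series": [
    [[0, 1, 0, 0, 0, 0, 0], [0, 2, 0, 0, 0, 0, 0], [0, 2, 0, 0, 0, 0, 0]]
  ]
}}

```text
time_s: 11.1
eef_pos: [0.5222, 0.1756, 0.0726]
tool_rot: [0.99, 0.144, -0.0, -0.0]
ft_force: [-3.1, 3.4, 0.4]
width: 0.004
grasp_force: 1.7
```

>>> {"method": "play_rows", "body": {
  "series": [
    [[0, 1, 0, 0, 0, 0, 0], [0, 2, 0, 0, 0, 0, 0], [0, 2, 0, 0, 0, 0, 0]]
  ]
}}

```text
time_s: 11.35
eef_pos: [0.5223, 0.1754, 0.0726]
tool_rot: [0.989, 0.145, -0.0, -0.001]
ft_force: [-5.5, 8.5, 0.1]
width: 0.007
grasp_force: 4.7
```

The force rose to about 10 N and the motion stopped, so the nose is on the former. Backing the fingers off, then lifting and checking.

>>> {"method": "play_rows", "body": {
  "series": [
    [[0, -5, 0, 0, 0, 0, 0], [0, -15, 0, 0, 0, 0, 0], [0, -25, -20, 0, 0, 0, 0], [0, -30, -60, 0, 0, 0, 0], [0, -60, -90, 0, 0, 0, 0], [0, -100, -100, 0, 0, 0, 0], [0, -130, -100, 0, 0, 0, 0], [0, -130, -100, 0, 0, 0, 0]]
  ]
}}

```text
time_s: 12.02
eef_pos: [0.4843, 0.3057, 0.1743]
tool_rot: [0.989, 0.147, 0.002, -0.003]
ft_force: [-0.2, 0.2, 0.5]
width: 0.003
grasp_force: 0.0
```

Run:
```python
from h import *
c=look("top"); fine(c,0); cv2.imwrite("pics/top4.png",cv2.resize(c["image"][130:250,185:345,::-1],(800,600),interpolation=cv2.INTER_CUBIC))
```

```text
t 12.07 score 3.93 theta deg 3.1 tcp bed [-0.0073  0.3163] [0.4849 0.3021 0.1734] F [ 0.7 -0.2 -0.8] q [-0.53  0.49 -0.18  2.    0.14  0.66 -2.07]
fine theta 0.4 n 4 2.0
```

View pics/top4.png

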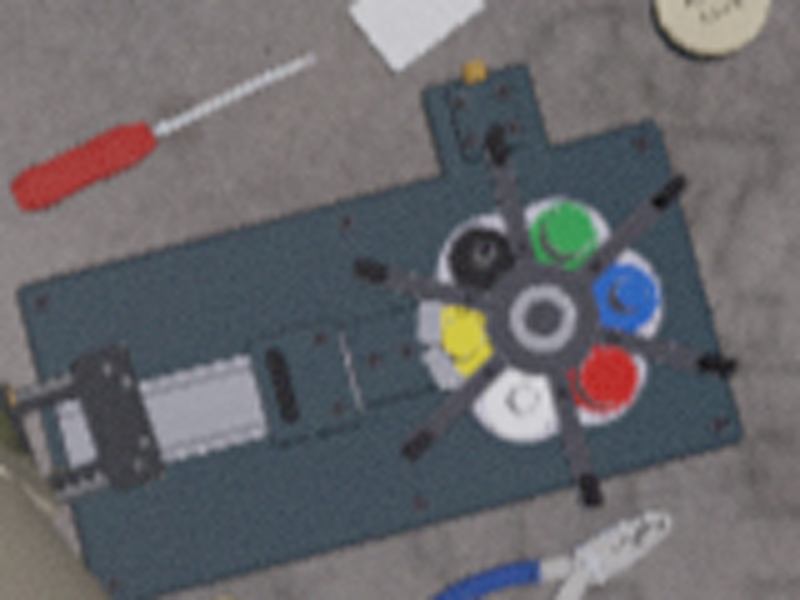

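The V nose is seated on the yellow former at (462,340), and the plate is at (283,385). The fingers are clear and nothing else has moved. Handing in.

```bash
python3 -c "
from rig import order; print(order.finish_job())"
```

```text
the job is handed in; nothing more can be done
None
```

The job is handed in: the yellow former clicked in at the jaw while the jaw was still drawn back, then I pushed the jaw until its V nose met the former, and the last picture shows both in place (the hand-in returned no verdict).

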